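# Read a watch's rate on a coasting motion tester

## Robot

A 6-joint arm with a two-finger parallel gripper is mounted at the origin on the work surface. World frame = base frame: x ahead of the robot, y to its left, z up, the work surface at z = 0. Lengths are in m, angles in rad, forces in N, time in s.
With the tool pointing down it reaches from about 0.25 to 0.725 m from the base axis. Payload 4 kg.
Tool frame: the origin (TCP) lies midway between the tips of the shut fingers; the grasp point (between the pads) lies 19 mm behind it (bot.grip_depth is the distance from the TCP to the grasp point, in m); z points along the fingers, y is the line along which they close (so a half turn about z gives the same grasp; the last joint's range is limited). The gripper opens to 85 mm and grips with 20 to 120 N. Pads are 22 mm wide; open, the fingers measure 114 mm over their backs; the gripper's body (76 mm by 85 mm) begins 54 mm behind the grasp point. The pads swing forward as they close: fully open they stand 13 mm farther back than shut.
Start: joints at [-1.244, 0.241, 0.005, 1.335, 0, 1.571], TCP at [0.161, -0.474, 0.231] pointing down, gripper open.
Joint ranges: [-2.72, 2.72], [-1.05, 1.87], [-1.09, 1.28], [-1.99, 2.15], [-1.42, 1.44], [-3.14, 3.14]. Speed limits (rad/s): [2.79, 2.79, 3.14, 3.14, 3.14, 3.14].

## Interface

Orientations are given as a unit quaternion [x, y, z, w].
In Python, from workcell import bot gives the robot as it stands.
- The arm moves only by the shell command python3 -m creep 'ROWS'. ROWS is JSON, one flat list of numbers, 5 for each row, row after row: the shift along the world's x, y, z in m, then the turn about the world's z in rad, then the finger opening in m, from 0 to 0.0854. In form: [x, y, z, twist, claw, x, y, z, twist, claw, ...]. A call has 1 to 10 rows; each row is the pose to reach, as a shift and turn from the pose commanded when the call began; what a row does not reach only later rows make up. A row lasts 1/12 s, in which the tool goes at most 41.7 mm and 7.16 degrees, less where a joint would pass 70% of its speed; a pose out of reach is approached as far as the arm can. A call with a gripper value outside its range is refused whole. The fingers move at their own pace and stop on an object; the grip force is fixed at half the most. Time passes only in rows, so rows that repeat a pose let the fingers close. It gives the time, the measured TCP pose, the force, the opening and the grip force at its end, in the units of the state.
- bot.get_obs(): the state, without advancing time (a new reading comes with each control period).
- bot.camera(name): name is "scene" or "top" or "wrist"; returns a dict with "pixels" (480x640x3 uint8, red, green, blue), "camera_matrix" (3x3 intrinsics, pixels), "dist_coeffs" ([k1, k2, p1, p2, k3] as OpenCV has them; the pictures are not rectified), "extrinsics" (4x4, takes a point from world to camera coordinates); the wrist camera has in their place "T_tool_cam" (4x4, takes a point from camera to tool coordinates, whose origin is the TCP and whose axes are the flange's). Camera axes: x right, y down, z forward; pixel columns grow to the right and rows downward; lengths in m; the calibration is good to about 2 mm. A picture is of the moment at which its call begins: read the wrist's pose just before it. There is no depth.
- bot.job_done(): hands the job in; it is judged then, once.
Trained networks look in the newest picture that a camera, given by its name, has taken for a name from the list of things; names that differ only in an ending like _2 or _b are one class to them, and where a whole thing is asked for, a point or a joint stands for the part that bears it (a point fixed in the world has none). Each returns a list of dicts, best first, with "score" (0 to 1); they miss things now and then, are a little off and sometimes report something else, mostly with a low value. They report only what shows in the picture. A call takes as long as a camera call. They do not tell look-alikes from the thing itself.
- bot.look_for(camera, thing): "centre" ([column, row] as shares, 0 to 1, of the picture: columns of its width, rows of its height, amid what is visible of it).
- bot.place_of(camera, thing): "centre" ([column, row] as shares, 0 to 1, of the picture: columns of its width, rows of its height: a listed point, or the origin of a listed thing).
The state is a dict: "clock": time; "joint_pos": joint angles; "joint_vel": joint speeds; "tau": joint torques, N m; "eef_pos": TCP position; "tool_rot": TCP orientation; "ft_force": force on the tool from outside, world axes, zero at the start; "ft_torque": the same for the moment, N m; "grip_width": finger opening in m; "grasp_force": force on a finger pad.
Only numpy, scipy, OpenCV 4.12 (cv2) and the standard library are available. Lean on these libraries where they do the work, as an engineer would, in place of code of your own. Each camera call takes 0.05 s, during which the arm holds its last target. There are 200 camera calls.

## Task

Pick up the hand-held pick-up from its rubber rest, then use it to give the carousel's steel peg a gentle push, so that the carousel coasts freely at about a third of a turn per second and never faster than half a turn per second. While it coasts, untouched, keep the pick-up's face close above the watch's glass and travel round with the watch for a continuous reading of eight seconds; then set the pick-up gently back upright on its rest and let go. Leave everything else on the bench alone; the carousel may still be coasting at the end.

Things in the scene. Friction and masses are not known exactly. Their poses are not given: they have to be found in the camera images.
- carousel: Watch motion tester: flat aluminium turntable, 280 mm across, 12 mm thick, no motor, turning endlessly both ways about a vertical axis on a pedestal fixed to the bench. Origin: on the axis at the disc's underside, 43 mm above the bench; z up, x towards the watch, so yaw is its turning angle. On it, 100 mm from the axis: watch (+x), steel push peg (-x), two empty holders (+y, -y).
- hub (a point): Top centre of the turntable's hub, on the axis, 26 mm above the carousel's origin; hub 36 mm across. Carousel: nominal 1.8 kg, inertia 0.017 kg m2, bearing drag 0.0006 N m s/rad plus 0.0003 N m, so a coasting carousel slows with a time constant of roughly 20 s (mass varies). Empty holders: grey blocks 44 mm square, tops 46 mm above the carousel's origin.
- watch_glass (a point): Centre of the glass of a round steel watch, 42 mm across, white dial, face up on a 44 mm square holder on the carousel, 100 mm from the axis, 99 mm above the bench. Reading runs only while the upright held pick-up's face is 3 to 35 mm above the glass and within 20 mm sideways of this point, the carousel turns over 0.7 rad/s and nothing touches it; a break restarts the 8 s.
- peg_top (a point): Top centre of the upright round steel push peg on the carousel, 16 mm in diameter, 44 mm tall above the disc, 100 mm from the axis, across from the watch; its top is level with the watch's glass (99 mm above the bench).
- pickup: Hand-held timing pick-up, loose, shaped like a rubber stamp: a black round head 36 mm in diameter and 30 mm tall below, an aluminium round grip stem 24 mm in diameter and 70 mm long above it; 100 mm tall in all, 0.15 kg. Origin: centre of its underside (the sensing face); z points up along the stem. Grip the stem about 70 to 85 mm above the face.
- pickup_face (a point): Centre of the flat sensing face under the pick-up's black head; the same point as the pick-up's origin.
- rest_top (a point): Centre of the top of the pick-up's rest: a flat square black rubber pad, 100 mm square, 6 mm thick, fixed to the bench; the pick-up stands on it at the start.
- loupe: Bystander: black eye loupe, 52 mm across, 34 mm tall, standing on the bench. Leave alone.
- jar: Bystander: small glass jar with a white cap, 44 mm across, 60 mm tall. Leave alone.
- parts_tray: Bystander: white divided parts tray, 130 x 100 x 25 mm. Leave alone.
- cup: Bystander: open steel cup, 70 mm across, 55 mm tall. Leave alone.
Things that resemble listed ones, but are neither listed nor needed, are in the scene too. Leave any green look-alike of the pickup alone. What is shaped like the part that bears rest_top but turquoise is not meant.

How it is judged:
By the outcome, as a careful person would: the job done as asked, in the order asked, and still so for the second after the job is handed in, with the robot touching nothing.
It also fails if it takes over 72 s, if anything falls off the work surface, if the arm or the gripper's body presses on something with over 40 N, if the wrist force passes 120 N, or if a joint passes its speed limit or range.

## Working session

There is one attempt and no reset: what is moved stays moved. The work goes in short steps, Python scripts to look and compute and a shell command to move; the robot and the scene stay as the last step left them, time stands still between calls to the robot, and variables do not carry over. Pictures are saved under pics/ and viewed, at most 10 in all, crops included, and the job is handed in when it is done.

```bash
mkdir -p pics; cat > h.py <<'E'
import numpy as np, cv2
from workcell import bot
from scipy.spatial.transform import Rotation as R
def ray(cam, c, name):
    K=np.array(cam["camera_matrix"]);d=np.array(cam["dist_coeffs"])
    p=cv2.undistortPoints(np.array([[[c[0]*640,c[1]*480]]],float),K,d)[0,0]
    v=np.array([p[0],p[1],1.])
    if name=="wrist":
        o=bot_obs; T=np.eye(4);T[:3,:3]=R.from_quat(o["tool_rot"]).as_matrix();T[:3,3]=o["eef_pos"]
        M=T@np.array(cam["T_tool_cam"])
    else: M=np.linalg.inv(np.array(cam["extrinsics"]))
    return M[:3,3],M[:3,:3]@v
def atz(cam,c,name,z):
    o,v=ray(cam,c,name); return o+v*(z-o[2])/v[2]
def shot(name):
    global bot_obs
    bot_obs=bot.get_obs(); return bot.camera(name)
def save(cam,fn): cv2.imwrite(fn,cam["pixels"][:,:,::-1])
E
cat > a.py <<'E'
from h import *
Z=dict(hub=.069,watch_glass=.099,peg_top=.099,pickup=.006,pickup_face=.006,rest_top=.006,loupe=0,jar=0,parts_tray=0,cup=0,carousel=.043)
for n in ["top","scene"]:
    c=shot(n); save(c,f"pics/{n}.png")
    for t in Z:
        for r in bot.place_of(n,t)[:4]:
            print(n,t,round(r["score"],2),np.round(np.array(r["centre"])*[640,480]),atz(c,r["centre"],n,Z[t]).round(3))
print(bot.get_obs())
E
python3 a.py
```

```text
top hub 0.88 [285. 223.] [0.574 0.016 0.069]
top watch_glass 0.85 [249. 190.] [0.64  0.092 0.099]
top peg_top 0.84 [323. 254.] [ 0.509 -0.066  0.099]
top pickup 0.83 [396. 288.] [ 0.436 -0.238  0.006]
top pickup_face 0.73 [404. 284.] [ 0.444 -0.254  0.006]
top pickup_face 0.62 [394. 230.] [ 0.568 -0.232  0.006]
top pickup_face 0.56 [398. 288.] [ 0.434 -0.241  0.006]
top rest_top 0.84 [401. 289.] [ 0.432 -0.25   0.006]
top rest_top 0.69 [176. 276.] [0.456 0.262 0.006]
top loupe 0.64 [135. 225.] [0.569 0.361 0.   ]
top jar 0.89 [121. 272.] [0.46  0.387 0.   ]
top parts_tray 0.72 [486. 263.] [ 0.497 -0.445  0.   ]
top parts_tray 0.33 [429. 204.] [ 0.629 -0.314  0.   ]
top cup 0.76 [429. 204.] [ 0.631 -0.312  0.   ]
top cup 0.72 [284. 222.] [0.581 0.022 0.   ]
top carousel 0.9 [287. 228.] [0.565 0.013 0.043]
scene hub 0.97 [343. 252.] [0.573 0.003 0.069]
scene watch_glass 0.68 [389. 247.] [0.63  0.088 0.099]
scene watch_glass 0.45 [305. 230.] [ 0.501 -0.061  0.099]
scene peg_top 0.64 [307. 232.] [ 0.508 -0.058  0.099]
scene pickup 0.86 [227. 261.] [ 0.427 -0.238  0.006]
scene pickup 0.68
[... 632 characters left out ...]
': array([-1.24402832e+00,  2.40585652e-01,  5.02029172e-03,  1.33523129e+00,
        1.11783207e-05,  1.57083833e+00]), 'joint_vel': array([ 2.50326381e-03,  9.74473404e-05,  8.72673254e-04,  1.15458360e-03,
        2.55392107e-04, -2.61663114e-04]), 'tau': array([-6.99187640e-04, -3.72219050e+01,  2.52693611e+01,  1.39797474e-03,
       -2.03305899e-04, -5.25972311e-06]), 'eef_pos': array([ 0.16049407, -0.47353828,  0.2313214 ]), 'tool_rot': array([ 9.86685914e-01,  1.62637347e-01,  5.48865593e-06, -1.06724649e-06]), 'ft_force': array([-0.58420446, -0.04249116,  0.19472251]), 'ft_torque': array([-0.01489846,  0.02853495, -0.01153828]), 'grasp_force': 0.0, 'grip_width': 0.08523422619043103}
```

View pics/top.png

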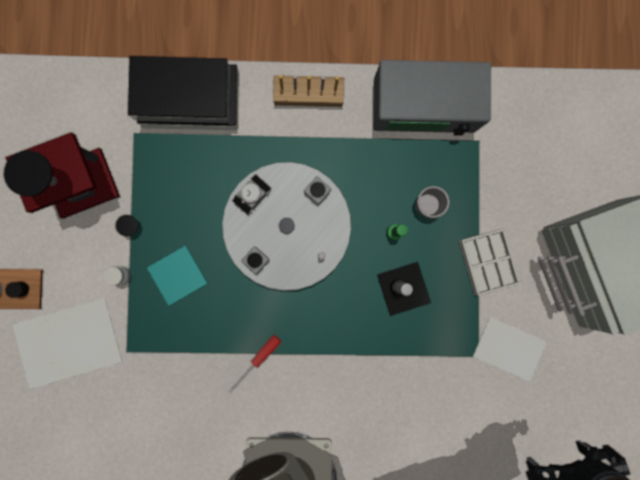

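View pics/scene.png

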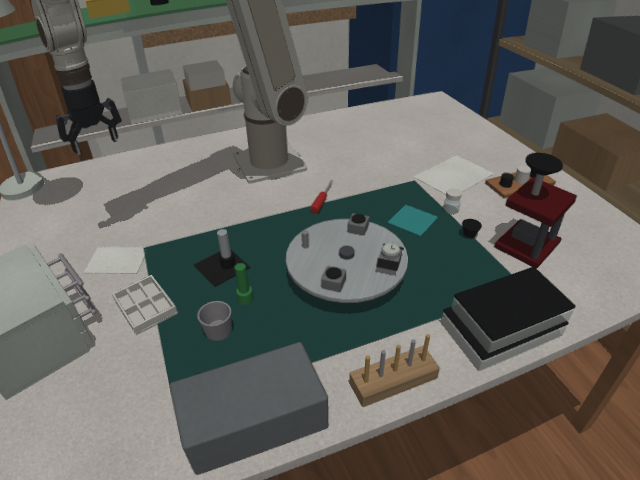

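Candidates in the top picture: the pick-up (grey stem, black head) at (404,288) on the black pad at (404,289). The green look-alike is at (397,231) and a turquoise pad at (177,276). I choose the one at (404,288) on the black pad. Next I hover over it and check it in a close crop.

```bash
python3 -m creep '[0.02,0.017,0,0.05,0.0854, 0.05,0.043,0,0.12,0.0854, 0.08,0.069,0,0.2,0.0854, 0.11,0.095,0,0.28,0.0854, 0.14,0.12,0,0.36,0.0854, 0.17,0.146,0,0.42,0.0854, 0.2,0.172,0,0.46,0.0854, 0.23,0.198,0,0.5,0.0854, 0.255,0.22,0,0.5,0.0854, 0.272,0.234,0,0.5,0.0854]'
cat > b.py <<'E'
from h import *
import h
c=shot("wrist"); save(c,"pics/w1.png"); print(h.bot_obs["eef_pos"],h.bot_obs["clock"],h.bot_obs["joint_pos"].round(2))
for t,z in [("pickup",.006),("pickup_face",.006),("rest_top",.006)]:
    for r in bot.place_of("wrist",t)[:3]: print(t,r["score"],np.array(r["centre"])*[640,480],atz(c,r["centre"],"wrist",z).round(4))
    for r in bot.look_for("wrist",t)[:3]: print(' look',t,r["score"],np.array(r["centre"])*[640,480],atz(c,r["centre"],"wrist",.1).round(4))
E
python3 b.py
```

```text
clock: 2.03
eef_pos: [0.4346, -0.2371, 0.2314]
tool_rot: [0.915, 0.403, 0.0, 0.0]
ft_force: [-0.0, -0.7, -0.1]
grip_width: 0.0853
grasp_force: 0.0
[ 0.43461783 -0.23713036  0.23140265] 2.0333 [-0.5   0.23 -0.01  1.33  0.    1.81]
pickup 0.97 [330.624 209.904] [ 0.4391 -0.242   0.006 ]
pickup 0.6 [425.216 100.896] [ 0.5608 -0.2268  0.006 ]
 look pickup 0.75 [330.304 220.08 ] [ 0.4449 -0.2328  0.1   ]
 look pickup 0.69 [442.368  98.112] [ 0.5493 -0.2224  0.1   ]
pickup_face 0.78 [425.408 105.216] [ 0.5587 -0.2296  0.006 ]
pickup_face 0.56 [328.128 210.576] [ 0.437 -0.241  0.006]
 look pickup_face 0.94 [441.216 100.512] [ 0.5479 -0.223   0.1   ]
 look pickup_face 0.81 [328.512 220.8  ] [ 0.4437 -0.2324  0.1   ]
rest_top 0.64 [337.92  226.512] [ 0.4337 -0.2581  0.006 ]
 look rest_top 0.75 [346.688 225.696] [ 0.4506 -0.2433  0.1   ]
```

View pics/w1.png

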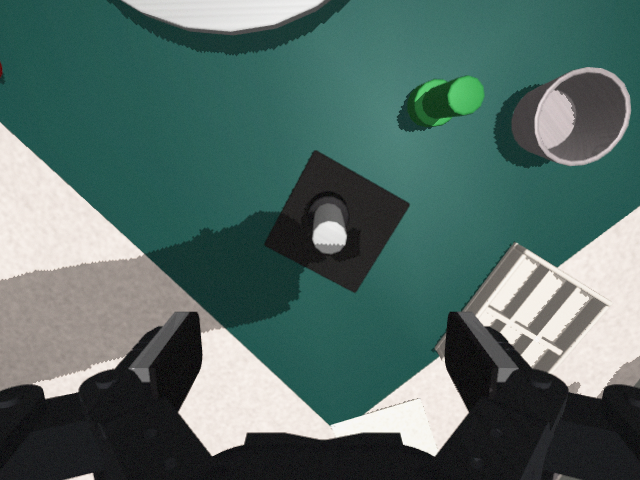

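The wrist picture shows the aluminium stem (329,237) over the black head (328,208) on the black pad, with the green look-alike away at (450,100). The choice is confirmed.

```bash
cat > m.py <<'E'
from h import *
import h
c=shot("wrist")
for n,p,z in [("stemtop",(329,237),.106),("c1",(316,151),.006),("c2",(409,205),.006),("c3",(356,292),.006),("c4",(264,244),.006)]:
    print(n,atz(c,np.array(p)/[640,480],"wrist",z).round(4))
for n in ["top","scene"]:
    c=shot(n)
    for t,z in dict(hub=.069,watch_glass=.099,peg_top=.099,pickup=.006).items():
        for f in (bot.place_of,):
            r=f(n,t)
            for r in r[:2]: print(n,t,round(r["score"],2),atz(c,r["centre"],n,z).round(4))
E
python3 m.py
```

```text
stemtop [ 0.4341 -0.243   0.106 ]
c1 [ 0.4617 -0.198   0.006 ]
c2 [ 0.4911 -0.2901  0.006 ]
c3 [ 0.3998 -0.321   0.006 ]
c4 [ 0.3685 -0.227   0.006 ]
top hub 0.56 [0.5748 0.0149 0.069 ]
top watch_glass 0.72 [0.6386 0.0907 0.099 ]
top peg_top 0.55 [ 0.5034 -0.061   0.099 ]
top peg_top 0.48 [0.5655 0.3185 0.099 ]
top pickup 0.7 [ 0.437  -0.2386  0.006 ]
top pickup 0.67 [ 0.5626 -0.2219  0.006 ]
scene hub 0.69 [0.5812 0.0035 0.069 ]
scene watch_glass 0.97 [0.6314 0.0851 0.099 ]
scene peg_top 0.69 [ 0.5024 -0.0581  0.099 ]
scene peg_top 0.16 [ 0.7168 -0.3175  0.099 ]
scene pickup 0.84 [ 0.5736 -0.2348  0.006 ]
scene pickup 0.58 [ 0.4205 -0.2399  0.006 ]
```

```bash
python3 -m creep '[0.001,-0.005,-0.02,0,0.0854, 0.001,-0.005,-0.055,0,0.0854, 0.001,-0.005,-0.09,0,0.0854, 0.001,-0.005,-0.125,0,0.0854, 0.001,-0.005,-0.15,0,0.0854, 0.001,-0.005,-0.166,0,0.0854, 0.001,-0.005,-0.166,0,0.06, 0.001,-0.005,-0.166,0,0.035, 0.001,-0.005,-0.166,0,0.01, 0.001,-0.005,-0.166,0,0]'; python3 -m creep '[0,0,0,0,0,0,0,0,0,0,0,0,0,0,0,0,0,0,0,0]'
```

```text
clock: 3.77
eef_pos: [0.4349, -0.2453, 0.067]
tool_rot: [0.916, 0.402, 0.001, 0.001]
ft_force: [0.1, -0.2, 0.2]
grip_width: 0.039
grasp_force: 0.0
clock: 4.1
eef_pos: [0.4346, -0.2451, 0.0669]
tool_rot: [0.916, 0.402, 0.001, 0.001]
ft_force: [-0.5, -0.1, 5.9]
grip_width: 0.0225
grasp_force: 58.5
```

```bash
python3 -m creep '[0,0,0.015,0,0, 0,0,0.04,0,0, 0,0,0.07,0,0, 0.01,0.015,0.1,0,0, 0.025,0.038,0.12,0,0, 0.043,0.065,0.12,0,0, 0.061,0.093,0.12,0,0, 0.079,0.12,0.12,0,0, 0.095,0.144,0.12,0,0, 0.106,0.161,0.12,0,0]'
cat > m2.py <<'E'
from h import *
import h
for n in ["wrist","top","scene","wrist","top","scene"]:
    c=shot(n); 
    if n=="wrist": save(c,"pics/w2.png")
    for t,z in dict(hub=.069,watch_glass=.099,peg_top=.099).items():
        for r in bot.place_of(n,t)[:1]: print(n,t,round(r["score"],2),atz(c,r["centre"],n,z).round(4))
print(h.bot_obs["eef_pos"],h.bot_obs["clock"],h.bot_obs["joint_pos"].round(2),h.bot_obs["tool_rot"].round(4))
E
python3 m2.py
```

```text
clock: 4.93
eef_pos: [0.5405, -0.0812, 0.1852]
tool_rot: [0.915, 0.403, 0.0, -0.0]
ft_force: [-0.7, -0.8, -1.2]
grip_width: 0.0226
grasp_force: 59.0
wrist hub 0.72 [0.5681 0.0136 0.069 ]
wrist peg_top 0.77 [ 0.5033 -0.063   0.099 ]
top hub 0.82 [0.5746 0.0186 0.069 ]
top watch_glass 0.75 [0.6393 0.0858 0.099 ]
top peg_top 0.62 [ 0.5045 -0.0592  0.099 ]
scene hub 0.81 [0.5683 0.0066 0.069 ]
scene watch_glass 0.85 [0.6419 0.0922 0.099 ]
scene peg_top 0.98 [ 0.5115 -0.0629  0.099 ]
wrist hub 0.72 [0.568  0.0127 0.069 ]
wrist peg_top 0.82 [ 0.5036 -0.0636  0.099 ]
top hub 0.76 [0.5746 0.0192 0.069 ]
top watch_glass 0.62 [0.6368 0.0936 0.099 ]
top peg_top 0.56 [ 0.5046 -0.0667  0.099 ]
scene hub 0.91 [0.5689 0.0122 0.069 ]
scene watch_glass 0.65 [0.6279 0.0921 0.099 ]
scene peg_top 0.78 [ 0.4969 -0.0605  0.099 ]
[ 0.53950779 -0.08351349  0.18531003] 5.9333 [-0.15  0.35  0.04  1.26  0.    2.16] [ 0.9158  0.4017 -0.     -0.    ]
```

View pics/w2.png

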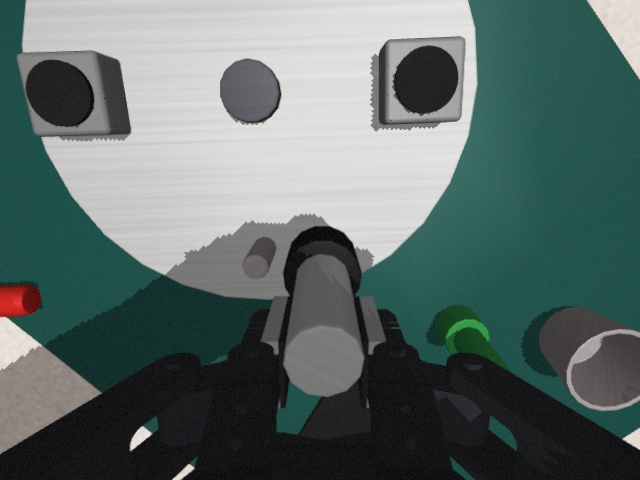

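The wrist picture shows the pick-up held upright, the hub at (250,91), the peg top at (256,266) and the holders at (60,93) and (426,80). I'll fix the axis from these.

```bash
python3 - <<'E'
from h import *
import h
c=shot("wrist")
P={}
for n,p,z in [("hub",(250,91),.069),("h1",(60,93),.089),("h2",(426,80),.089),("peg",(256,266),.099)]:
    P[n]=atz(c,np.array(p)/[640,480],"wrist",z); print(n,P[n].round(4))
print("mid",(P["h1"]+P["h2"])/2,np.linalg.norm(P["h1"]-P["h2"]),np.linalg.norm((P["peg"]-P["hub"])[:2]))
d=(P["peg"]-P["hub"])[:2];print(np.degrees(np.arctan2(d[1],d[0])))
E
```

```text
hub [0.5692 0.013  0.069 ]
h1 [0.4936 0.078  0.089 ]
h2 [ 0.6446 -0.0512  0.089 ]
peg [ 0.5049 -0.0624  0.099 ]
mid [0.56909649 0.0134025  0.089     ] 0.19863355586982503 0.09907407313258257
-130.41054151654419
```

```bash
python3 -m creep '[0,0,-0.012,0,0, 0,0,-0.03,0,0, 0,0,-0.042,0,0, 0,0,-0.046,0,0, 0,0,-0.046,0,0]'
cat > arc.py <<'E'
import numpy as np
C=np.array([.5695,.0132])
def arc(a0,cum,lift=None,r=.1):
    p=lambda a:C+r*np.array([np.cos(np.radians(a)),np.sin(np.radians(a))])
    lift=lift or [0]*len(cum)
    print(", ".join("%.3f,%.3f,%.3f,0,0"%(*(p(a0-c)-p(a0)),l) for c,l in zip(cum,lift)))
if __name__=="__main__":
    arc(-107.2,[1,3,6,9,12,15.5,20,25.5,32,39.5])
    arc(-146.7,[8.5,17.8,27.8,38.2,48.8,59.4,67.4,72.4,75.4,76.4],[0]*7+[.015,.035,.04])
E
python3 arc.py
```

```text
clock: 6.6
eef_pos: [0.5385, -0.0834, 0.138]
tool_rot: [0.916, 0.402, -0.001, -0.001]
ft_force: [-1.1, -0.1, -2.0]
grip_width: 0.0223
grasp_force: 59.0
-0.002,0.001,0.000,0,0, -0.005,0.002,0.000,0,0, -0.010,0.004,0.000,0,0, -0.015,0.006,0.000,0,0, -0.019,0.008,0.000,0,0, -0.024,0.011,0.000,0,0, -0.031,0.016,0.000,0,0, -0.038,0.022,0.000,0,0, -0.046,0.030,0.000,0,0, -0.054,0.041,0.000,0,0
-0.007,0.013,0.000,0,0, -0.013,0.028,0.000,0,0, -0.016,0.045,0.000,0,0, -0.016,0.063,0.000,0,0, -0.013,0.082,0.000,0,0, -0.006,0.099,0.000,0,0, 0.001,0.111,0.000,0,0, 0.006,0.118,0.015,0,0, 0.009,0.122,0.035,0,0, 0.011,0.123,0.040,0,0
```

```bash
cat > trk.py <<'E'
from h import *
import h, json, os
C=np.array([.5695,.0132])
g=np.linspace(-.021,.021,43); GX,GY=np.meshgrid(g,g); rr=np.hypot(GX,GY)
IN=rr<.012; OUT=(np.maximum(abs(GX),abs(GY))<.020)&(rr>.0165)
def patch(img,cam,phi):
    c,s=np.cos(phi),np.sin(phi); X=.1+GX
    P=np.stack([C[0]+X*c-GY*s,C[1]+X*s+GY*c,np.full_like(X,.089)],-1).reshape(-1,3)
    E=np.array(cam["extrinsics"])
    uv=cv2.projectPoints(P,cv2.Rodrigues(E[:3,:3])[0],E[:3,3],np.array(cam["camera_matrix"]),np.array(cam["dist_coeffs"]))[0].reshape(43,43,2).astype(np.float32)
    return cv2.remap(img,uv[...,0],uv[...,1],cv2.INTER_LINEAR)
def holders(cam,th,span=180):
    "returns [(deg watch angle, score)] from each holder near th deg"
    img=cv2.cvtColor(cam["pixels"],cv2.COLOR_RGB2GRAY).astype(np.float32)
    out=[]
    a=np.arange(th-span,th+span,1.)
    for off in (90,-90):
        sc=[]
        for t in a:
            p=patch(img,cam,np.radians(t+off)); sc.append(p[OUT].mean()-p[IN].mean()-.3*p[OUT].std())
        sc=np.array(sc);k=int(sc.argmax()); d=0.
        if 0<k<len(a)-1:
            q=sc[k-1]-2*sc[k]+sc[k+1]; d=.5*(sc[k-1]-sc[k+1])/q if q else 0
        out.append((round(a[k]+d,1),round(float(sc[k]),1)))
    return out
E
python3 - <<'E'
from trk import *
for n in ["top","scene"]:
    c=shot(n); print(n,holders(c,49.5,30)); save(c,f"pics/c_{n}.png")
    np.savez(f"c_{n}.npz",**{k:np.array(v) for k,v in c.items()})
E
```

```text
top [(np.float64(48.8), 74.7), (np.float64(52.5), 64.9)]
scene [(np.float64(48.7), 28.8), (np.float64(49.2), 48.1)]
```

```bash
python3 -m creep '[-0.002,0.001,0,0,0, -0.005,0.002,0,0,0, -0.010,0.004,0,0,0, -0.015,0.006,0,0,0, -0.019,0.008,0,0,0, -0.024,0.011,0,0,0, -0.031,0.016,0,0,0, -0.038,0.022,0,0,0, -0.046,0.030,0,0,0, -0.054,0.041,0,0,0]'
python3 -m creep '[-0.007,0.013,0,0,0, -0.013,0.028,0,0,0, -0.016,0.045,0,0,0, -0.016,0.063,0,0,0, -0.013,0.082,0,0,0, -0.006,0.099,0,0,0, 0.001,0.111,0,0,0, 0.006,0.118,0.015,0,0, 0.009,0.122,0.035,0,0, 0.011,0.123,0.040,0,0]'
cat > obs.py <<'E'
from trk import *
import sys
N=int(sys.argv[1])
for i in range(N):
    n=["top","scene"][i%2]; c=shot(n); t=h.bot_obs["clock"]
    print(n,round(t,3),holders(c,0,90),h.bot_obs["eef_pos"].round(4))
    json.dump({k:np.array(v).tolist() for k,v in c.items() if k!="pixels"},open(f"cal_{n}.json","w"))
    cv2.imwrite(f"pics/o{t:.3f}_{n}.png",c["pixels"][:,:,::-1])
E
python3 obs.py 8
```

```text
clock: 7.53
eef_pos: [0.4846, -0.0421, 0.1393]
tool_rot: [0.916, 0.401, -0.0, 0.0]
ft_force: [1.0, -0.3, -1.4]
grip_width: 0.0223
grasp_force: 59.1
clock: 8.37
eef_pos: [0.4979, 0.082, 0.1817]
tool_rot: [0.915, 0.403, 0.002, 0.0]
ft_force: [1.3, 0.9, -1.3]
grip_width: 0.0227
grasp_force: 59.2
top 8.367 [(np.float64(-89.0), 78.3), (np.float64(89.0), 68.2)] [0.4979 0.082  0.1817]
scene 8.417 [(np.float64(-90.0), 29.3), (np.float64(84.5), 47.5)] [0.4985 0.0817 0.1817]
top 8.467 [(np.float64(77.1), 40.8), (np.float64(78.0), 78.3)] [0.4976 0.0811 0.1804]
scene 8.517 [(np.float64(-37.5), 37.4), (np.float64(71.1), 48.5)] [0.4965 0.0806 0.1792]
top 8.567 [(np.float64(64.4), 24.4), (np.float64(65.0), 73.0)] [0.4957 0.0802 0.1785]
scene 8.617 [(np.float64(-36.9), 36.1), (np.float64(57.7), 46.9)] [0.4954 0.0801 0.1782]
top 8.667 [(np.float64(-36.9), 34.2), (np.float64(-56.2), 69.2)] [0.4953 0.08   0.1781]
scene 8.717 [(np.float64(-48.5), 30.4), (np.float64(43.6), 47.2)] [0.4955 0.08   0.1781]
```

```bash
python3 obs.py 10 | cut -c1-75; python3 -m creep '[0,0,0,0,0,0,0,0,0,0,0,0,0,0,0,0,0,0,0,0,0,0,0,0,0,0,0,0,0,0]' | head -2; python3 obs.py 10| cut -c1-75
cat > fit.py <<'E'
from trk import *
import glob,sys
from scipy.optimize import least_squares
CACHE="dat.json"; dat=json.load(open(CACHE)) if os.path.exists(CACHE) else {}
def model(p,t):  # theta deg at t, relative 8.5; quasi-exp decay
    th,w,tau=p; return th+np.degrees(w*tau*(1-np.exp(-(t-8.5)/tau)))
def run(p,verbose=False):
    D=[]
    for f in sorted(glob.glob("pics/o*_*.png"),key=lambda s:float(s[6:].split("_")[0])):
        t=float(f[6:].split("_")[0]); n=f[:-4].split("_")[1]
        cam=json.load(open(f"cal_{n}.json")); cam["pixels"]=cv2.imread(f)[:,:,::-1]
        if f not in dat: dat[f]=[[float(a),b] for a,b in holders(cam,float(model(p,t)),22)]
        for i,(a,s) in enumerate(dat[f]):
            if s>({"top":55,"scene":[22,36][i]}[n]) : D.append((t,n=="top",a+(90,-90)[i],a))
    return D
def fit(p,D):
    T,N,PH,A=[np.array(x) for x in zip(*D)]
    def res(q):
        ph=np.radians(PH); ox=np.where(N,q[3],q[5]); oy=np.where(N,q[4],q[6])
        b=np.degrees((-np.sin(ph)*ox+np.cos(ph)*oy))/.1
        r=(A-b-model(q[:3],T)); r=(r+90)%180-90
        return np.concatenate([r/2,np.array(q[3:])/.004,[(q[2]-18)/6]])
    s=least_squares(res,list(p)+[0,0,0,0],loss="soft_l1",x_scale=[1,.01,1,.001,.001,.001,.001])
    return s
if __name__=="__main__":
    p=np.array(json.load(open("p.json")) if os.path.exists("p.json") else [-107,-2.33,18.])
    for _ in range(2):
        D=run(p); s=fit(p,D); p=s.x[:3]
    json.dump(dat,open(CACHE,"w")); json.dump(list(p),open("p.json","w"))
    print(len(D),s.x.round(4),"rms deg",np.abs(s.fun[:len(D)]*2).mean().round(2)); J=np.linalg.inv(s.jac.T@s.jac); print("sig",np.sqrt(np.diag(J))[:3])
    o=bot.get_obs(); print("now",o["clock"],"theta",(model(p,o["clock"])+180)%360-180,o["eef_pos"].round(4), "w",p[1]*np.exp(-(o["clock"]-8.5)/p[2]))
E
python3 fit.py
```

```text
top 8.767 [(np.float64(-50.4), 31.7), (np.float64(38.6), 65.1)] [0.4956 0.0
scene 8.817 [(np.float64(30.0), 24.5), (np.float64(31.2), 49.0)] [0.4958 0.
top 8.867 [(np.float64(-64.0), 31.5), (np.float64(25.4), 71.2)] [0.496  0.0
scene 8.917 [(np.float64(16.7), 29.8), (np.float64(18.1), 49.0)] [0.4961 0.
top 8.967 [(np.float64(84.9), 47.2), (np.float64(12.5), 76.1)] [0.4963 0.08
scene 9.017 [(np.float64(3.8), 32.9), (np.float64(5.7), 49.2)] [0.4964 0.08
top 9.067 [(np.float64(71.4), 33.5), (np.float64(-0.5), 78.0)] [0.4964 0.08
scene 9.117 [(np.float64(-9.1), 40.5), (np.float64(-6.9), 48.3)] [0.4965 0.
top 9.167 [(np.float64(-18.4), 45.6), (np.float64(-13.6), 76.8)] [0.4965 0.
scene 9.217 [(np.float64(-21.2), 45.9), (np.float64(-20.5), 47.2)] [0.4965 
clock: 9.77
eef_pos: [0.4965, 0.0805, 0.1793]
top 9.767 [(np.float64(-90.0), 78.9), (np.float64(89.0), 76.3)] [0.4965 0.0
scene 9.817 [(np.float64(-90.0), 24.6), (np.float64(84.2), 47.5)] [0.4965 0
top 9.867 [(np.float64(-30.1), 58.3), (np.float64(77.6), 77.6)] [0.4965 0.0
scene 9.917 [(np.float64(-46.0), 25.6), (np.float64(71.1), 48.5)] [0.4965 0
top 9.967 [(np.float64(-42.4), 57.0), (np.float64(65.4), 72.2)] [0.4965 0.0
scene 10.017 [(np.float64(-57.3), 37.5), (np.float64(58.3), 46.6)] [0.4965 
top 10.067 [(np.float64(-54.8), 58.1), (np.float64(52.9), 66.0)] [0.4965 0.
scene 10.117 [(np.float64(-68.2), 40.6), (np.float64(45.7), 48.4)] [0.4965 
top 10.167 [(np.float64(-67.2), 59.7), (np.float64(40.3), 64.7)] [0.4965 0.
scene 10.217 [(np.float64(-79.3), 40.6), (np.float64(33.0), 49.8)] [0.4965 
33 [-1.069563e+02 -2.328400e+00  2.025130e+01  1.500000e-03  8.000000e-04
  8.000000e-04 -0.000000e+00] rms deg 0.37
sig [0.84851794 0.02802114 5.45833912]
now 10.2667 theta 27.343977019011106 [0.4965 0.0805 0.1793] w -2.1338522285432946
```

```bash
ls pics | grep 10.217; cp pics/o10.217_scene.png pics/v5.png
```

```text
o10.217_scene.png
```

View pics/v5.png

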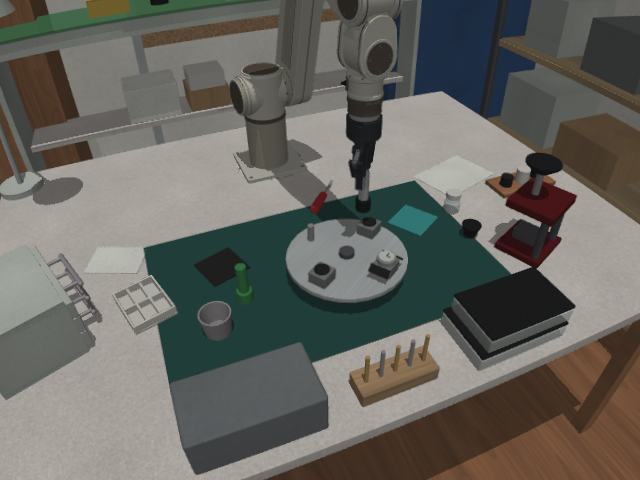

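The picture shows the watch at (386,262), the peg at (311,231) opposite, and the pick-up held upright at (363,190) above everything. This matches the fit, so theta of about 27° does belong to the watch. A few more frames will firm up the decay, then I wait for the watch and join it.

```bash
python3 obs.py 6 >/dev/null; python3 -m creep '[0,0,0,0,0,0,0,0,0,0,0,0,0,0,0,0,0,0,0,0,0,0,0,0,0]'|head -1; python3 obs.py 6 >/dev/null; python3 fit.py
cat > plan.py <<'E'
# plan.py cmdx cmdy [hold-dt] : rows following the watch from now
from fit import *
p=json.load(open("p.json")); cx,cy=float(sys.argv[1]),float(sys.argv[2])
lead=float(sys.argv[3]) if len(sys.argv)>3 else 0
o=bot.get_obs(); t=o["clock"]
def W(t): a=np.radians(model(p,t)); return C+.1*np.array([np.cos(a),np.sin(a)])
print("t",t,"cmd-watch now mm",((np.array([cx,cy])-W(t))*1e3).round(1),"eef-watch",((o["eef_pos"][:2]-W(t))*1e3).round(1),"z",o["eef_pos"][2].round(4),"th",(model(p,t)+180)%360-180,"w",p[1]*np.exp(-(t-8.5)/p[2]))
r=[W(t+(k+1)/12+lead)-[cx,cy] for k in range(10)]
print(", ".join("%.3f,%.3f,0,0,0"%tuple(x) for x in r)); print("end cmd",np.round(r[-1],3)+[cx,cy])
E
python3 plan.py .4965 .0805
```

```text
clock: 10.98
50 [-1.070566e+02 -2.323700e+00  2.206550e+01  1.800000e-03  9.000000e-04
  1.100000e-03  2.000000e-04] rms deg 0.35
sig [0.7757624  0.02088314 3.34979717]
now 11.2833 theta -95.20212758865279 [0.4965 0.0804 0.1793] w -2.0483293177373336
t 11.2833 cmd-watch now mm [-63.9 166.9] eef-watch [-63.9 166.8] z 0.1793 th -95.20212758865279 w -2.0483293177373336
0.047,-0.164,0,0,0, 0.031,-0.158,0,0,0, 0.017,-0.150,0,0,0, 0.003,-0.139,0,0,0, -0.008,-0.127,0,0,0, -0.016,-0.112,0,0,0, -0.023,-0.097,0,0,0, -0.026,-0.081,0,0,0, -0.027,-0.064,0,0,0, -0.025,-0.048,0,0,0
end cmd [0.4715 0.0325]
```

```bash
python3 -m creep '[0,0,0,0,0, -0.003,-0.006,0,0,0, -0.007,-0.014,0,0,0, -0.012,-0.024,0,0,0, -0.017,-0.034,0,0,0, -0.021,-0.044,0,0,0, -0.025,-0.052,0,0,0, -0.027,-0.056,0,0,0, -0.027,-0.055,0,0,0, -0.025,-0.048,0,0,0]'|head -2;  python3 plan.py .4715 .0325
```

```text
clock: 12.12
eef_pos: [0.4713, 0.0317, 0.1795]
t 12.1167 cmd-watch now mm [ 0.1 -0.1] eef-watch [-0.1 -0.9] z 0.1795 th 168.81357217003404 w -1.9724079342588694
0.004,0.016,0,0,0, 0.011,0.031,0,0,0, 0.021,0.044,0,0,0, 0.032,0.056,0,0,0, 0.045,0.065,0,0,0, 0.059,0.073,0,0,0, 0.074,0.078,0,0,0, 0.090,0.080,0,0,0, 0.106,0.080,0,0,0, 0.122,0.078,0,0,0
end cmd [0.5935 0.1105]
```

```bash
python3 -m creep '[0.004,0.016,0,0,0, 0.011,0.031,0,0,0, 0.021,0.044,0,0,0, 0.032,0.056,0,0,0, 0.045,0.065,0,0,0, 0.059,0.073,0,0,0, 0.074,0.078,0,0,0, 0.090,0.080,0,0,0, 0.106,0.080,0,0,0, 0.122,0.078,0,0,0]'|head -2;  python3 plan.py .5935 .1105
```

```text
clock: 12.95
eef_pos: [0.5945, 0.1125, 0.1789]
t 12.95 cmd-watch now mm [0.5 0.1] eef-watch [1.4 2.1] z 0.1789 th 76.39781491838505 w -1.899309186566638
0.015,-0.005,0,0,0, 0.029,-0.012,0,0,0, 0.041,-0.021,0,0,0, 0.052,-0.032,0,0,0, 0.061,-0.045,0,0,0, 0.068,-0.059,0,0,0, 0.073,-0.074,0,0,0, 0.076,-0.089,0,0,0, 0.076,-0.104,0,0,0, 0.074,-0.119,0,0,0
end cmd [ 0.6675 -0.0085]
```

```bash
python3 -m creep '[0.015,-0.005,0,0,0, 0.029,-0.012,0,0,0, 0.041,-0.021,0,0,0, 0.052,-0.032,0,0,0, 0.061,-0.045,0,0,0, 0.068,-0.059,0,0,0, 0.073,-0.074,0,0,0, 0.076,-0.089,0,0,0, 0.076,-0.104,0,0,0, 0.074,-0.119,0,0,0]'|head -2; python3 obs.py 1; python3 fit.py; python3 -c "
import json;d=json.load(open('dat.json'));k=list(d)[-1];print(k,d[k])"; python3 plan.py .6675 -.0085
```

```text
clock: 13.78
eef_pos: [0.6675, -0.01, 0.1791]
top 13.783 [(np.float64(-18.3), 12.4), (np.float64(9.6), 15.8)] [ 0.6675 -0.01    0.1791]
50 [-1.070566e+02 -2.323700e+00  2.206550e+01  1.800000e-03  9.000000e-04
  1.100000e-03  2.000000e-04] rms deg 0.35
sig [0.77576171 0.02088313 3.34979525]
now 13.8333 theta -17.826476276809103 [ 0.6667 -0.0135  0.1793] w -1.8247798062162526
pics/o13.783_top.png [[-738.3, 12.4], [-711.6, 15.8]]
t 13.8333 cmd-watch now mm [2.8 8.9] eef-watch [2.  3.9] z 0.1793 th -17.826476276809103 w -1.8247798062162526
-0.009,-0.023,0,0,0, -0.016,-0.036,0,0,0, -0.026,-0.048,0,0,0, -0.037,-0.058,0,0,0, -0.049,-0.066,0,0,0, -0.063,-0.072,0,0,0, -0.077,-0.076,0,0,0, -0.092,-0.078,0,0,0, -0.107,-0.078,0,0,0, -0.121,-0.076,0,0,0
end cmd [ 0.5465 -0.0845]
```

```bash
sed -i 's/n=\["top","scene"\]\[i%2\]/n="scene"/' obs.py; python3 -m creep '[-0.009,-0.023,0,0,0, -0.016,-0.036,0,0,0, -0.026,-0.048,0,0,0, -0.037,-0.058,0,0,0, -0.049,-0.066,0,0,0, -0.063,-0.072,0,0,0, -0.077,-0.076,0,0,0, -0.092,-0.078,0,0,0, -0.107,-0.078,0,0,0, -0.121,-0.076,0,0,0]'|head -2; python3 obs.py 1; python3 fit.py; python3 -c "
import json;d=json.load(open('dat.json'));k=list(d)[-1];print(k,d[k])"; python3 plan.py .5465 -.0845
```

```text
clock: 14.67
eef_pos: [0.5448, -0.0854, 0.1797]
scene 14.667 [(np.float64(-40.0), 40.4), (np.float64(68.0), 48.0)] [ 0.5448 -0.0854  0.1797]
51 [-1.073214e+02 -2.306200e+00  2.577160e+01  1.500000e-03  1.000000e-03
  9.000000e-04  5.000000e-04] rms deg 0.36
sig [0.72791498 0.01085205 1.34089271]
now 14.7167 theta -117.20989409197239 [ 0.542  -0.0847  0.1797] w -1.8119270349828878
pics/o14.667_scene.png [[-832.1, 47.9], [-832.4, 30.2]]
t 14.7167 cmd-watch now mm [22.7 -8.8] eef-watch [18.2 -8.9] z 0.1797 th -117.20989409197239 w -1.8119270349828878
-0.036,0.017,0,0,0, -0.047,0.026,0,0,0, -0.057,0.038,0,0,0, -0.065,0.050,0,0,0, -0.071,0.064,0,0,0, -0.075,0.078,0,0,0, -0.077,0.093,0,0,0, -0.077,0.107,0,0,0, -0.074,0.122,0,0,0, -0.069,0.136,0,0,0
end cmd [0.4775 0.0515]
```

```bash
python3 -m creep '[-0.036,0.017,0,0,0, -0.047,0.026,0,0,0, -0.057,0.038,0,0,0, -0.065,0.050,0,0,0, -0.071,0.064,0,0,0, -0.075,0.078,0,0,0, -0.077,0.093,0,0,0, -0.077,0.107,0,0,0, -0.074,0.122,0,0,0, -0.069,0.136,0,0,0]'|head -2; python3 plan.py .4775 .0515 .02
```

```text
clock: 15.55
eef_pos: [0.4773, 0.0524, 0.1799]
t 15.55 cmd-watch now mm [0.5 0.3] eef-watch [0.3 1.2] z 0.1799 th 157.6640730480741 w -1.754277196685656
0.008,0.016,0,0,0, 0.017,0.027,0,0,0, 0.027,0.038,0,0,0, 0.038,0.046,0,0,0, 0.051,0.053,0,0,0, 0.065,0.058,0,0,0, 0.079,0.061,0,0,0, 0.093,0.062,0,0,0, 0.107,0.061,0,0,0, 0.121,0.057,0,0,0
end cmd [0.5985 0.1085]
```

```bash
python3 -m creep '[0.008,0.016,0,0,0, 0.017,0.027,0,0,0, 0.027,0.038,0,0,0, 0.038,0.046,0,0,0, 0.051,0.053,0,0,0, 0.065,0.058,0,0,0, 0.079,0.061,0,0,0, 0.093,0.062,0,0,0, 0.107,0.061,0,0,0, 0.121,0.057,0,0,0]'|head -2; python3 obs.py 1; python3 fit.py; python3 -c "
import json;d=json.load(open('dat.json'));k=list(d)[-1];print(k,d[k])"; python3 plan.py .5985 .1085
```

```text
clock: 16.38
eef_pos: [0.5992, 0.1094, 0.1795]
scene 16.383 [(np.float64(75.2), 22.1), (np.float64(75.3), 46.6)] [0.5992 0.1094 0.1795]
53 [-1.073014e+02 -2.306300e+00  2.576040e+01  1.500000e-03  9.000000e-04
  9.000000e-04  4.000000e-04] rms deg 0.36
sig [0.69069292 0.00902993 0.71066399]
now 16.4333 theta 70.41994333976686 [0.6019 0.1081 0.1793] w -1.695023207985697
pics/o16.383_scene.png [[-1004.8, 22.2], [-1004.6, 46.6]]
t 16.4333 cmd-watch now mm [-4.5  1.1] eef-watch [-1.1  0.7] z 0.1793 th 70.41994333976686 w -1.695023207985697
0.017,-0.007,0,0,0, 0.029,-0.014,0,0,0, 0.040,-0.023,0,0,0, 0.050,-0.033,0,0,0, 0.057,-0.045,0,0,0, 0.064,-0.057,0,0,0, 0.068,-0.070,0,0,0, 0.070,-0.084,0,0,0, 0.071,-0.098,0,0,0, 0.070,-0.111,0,0,0
end cmd [ 0.6685 -0.0025]
```

```bash
python3 -m creep '[0.017,-0.007,0,0,0, 0.029,-0.014,0,0,0, 0.040,-0.023,0,0,0, 0.050,-0.033,0,0,0, 0.057,-0.045,0,0,0, 0.064,-0.057,0,0,0, 0.068,-0.070,0,0,0, 0.070,-0.084,0,0,0, 0.071,-0.098,0,0,0, 0.070,-0.111,0,0,0]'|head -2; python3 plan.py .6685 -.0025
```

```text
clock: 17.27
eef_pos: [0.6684, -0.0043, 0.1793]
t 17.2667 cmd-watch now mm [0.3 0.3] eef-watch [ 0.2 -1.5] z 0.1793 th -9.222684666050782 w -1.6410634743761772
-0.003,-0.014,0,0,0, -0.008,-0.026,0,0,0, -0.015,-0.038,0,0,0, -0.023,-0.049,0,0,0, -0.032,-0.059,0,0,0, -0.043,-0.067,0,0,0, -0.054,-0.074,0,0,0, -0.067,-0.079,0,0,0, -0.079,-0.082,0,0,0, -0.093,-0.084,0,0,0
end cmd [ 0.5755 -0.0865]
```

```bash
python3 -m creep '[-0.003,-0.014,0,0,0, -0.008,-0.026,0,0,0, -0.015,-0.038,0,0,0, -0.023,-0.049,0,0,0, -0.032,-0.059,0,0,0, -0.043,-0.067,0,0,0, -0.054,-0.074,0,0,0, -0.067,-0.079,0,0,0, -0.079,-0.082,0,0,0, -0.093,-0.084,0,0,0]'|head -2; python3 plan.py .5755 -.0865 0.02
```

```text
clock: 18.1
eef_pos: [0.5742, -0.0874, 0.1795]
t 18.1 cmd-watch now mm [-0.4  0.1] eef-watch [-1.7 -0.8] z 0.1795 th -86.32084881673359 w -1.5888276742334446
-0.016,0.000,0,0,0, -0.029,0.002,0,0,0, -0.041,0.006,0,0,0, -0.053,0.012,0,0,0, -0.064,0.019,0,0,0, -0.074,0.027,0,0,0, -0.083,0.036,0,0,0, -0.091,0.047,0,0,0, -0.097,0.058,0,0,0, -0.101,0.070,0,0,0
end cmd [ 0.4745 -0.0165]
```

```bash
python3 -m creep '[-0.016,0,0,0,0, -0.029,0.002,0,0,0, -0.041,0.006,0,0,0, -0.053,0.012,0,0,0, -0.064,0.019,0,0,0, -0.074,0.027,0,0,0, -0.083,0.036,0,0,0, -0.091,0.047,0,0,0, -0.097,0.058,0,0,0, -0.101,0.070,0,0,0]'|head -2; python3 obs.py 1; python3 fit.py; python3 -c "
import json;d=json.load(open('dat.json'));k=list(d)[-1];print(k,d[k])"; python3 plan.py .4745 -.0165
```

```text
clock: 18.93
eef_pos: [0.4735, -0.0159, 0.1796]
scene 18.933 [(np.float64(17.3), 31.2), (np.float64(18.5), 49.2)] [ 0.4735 -0.0159  0.1796]
54 [-1.073451e+02 -2.305100e+00  2.590530e+01  1.500000e-03  9.000000e-04
  9.000000e-04  4.000000e-04] rms deg 0.36
sig [0.67701898 0.00817113 0.54846988]
now 18.9833 theta -166.02866167240222 [ 0.473  -0.0138  0.1795] w -1.537972115158235
pics/o18.933_scene.png [[-1241.4, 49.2], [-1242.7, 31.2]]
t 18.9833 cmd-watch now mm [ 2.  -5.6] eef-watch [ 0.5 -2.8] z 0.1795 th -166.02866167240222 w -1.537972115158235
-0.004,0.018,0,0,0, -0.005,0.031,0,0,0, -0.004,0.044,0,0,0, -0.001,0.056,0,0,0, 0.003,0.068,0,0,0, 0.008,0.079,0,0,0, 0.015,0.090,0,0,0, 0.023,0.099,0,0,0, 0.032,0.108,0,0,0, 0.042,0.115,0,0,0
end cmd [0.5165 0.0985]
```

```bash
python3 -m creep '[-0.004,0.018,0,0,0, -0.005,0.031,0,0,0, -0.004,0.044,0,0,0, -0.001,0.056,0,0,0, 0.003,0.068,0,0,0, 0.008,0.079,0,0,0, 0.015,0.090,0,0,0, 0.023,0.099,0,0,0, 0.032,0.108,0,0,0, 0.042,0.115,0,0,0]'|head -2; python3 plan.py .5165 .0985
```

```text
clock: 19.82
eef_pos: [0.5175, 0.0996, 0.1791]
t 19.8167 cmd-watch now mm [-0.5  0.2] eef-watch [0.6 1.3] z 0.1791 th 121.70143466002287 w -1.4892814380149795
0.011,0.006,0,0,0, 0.023,0.010,0,0,0, 0.035,0.013,0,0,0, 0.047,0.015,0,0,0, 0.059,0.015,0,0,0, 0.071,0.013,0,0,0, 0.083,0.010,0,0,0, 0.094,0.006,0,0,0, 0.105,0.000,0,0,0, 0.115,-0.007,0,0,0
end cmd [0.6315 0.0915]
```

```bash
python3 -m creep '[0.011,0.006,0,0,0, 0.023,0.010,0,0,0, 0.035,0.013,0,0,0, 0.047,0.015,0,0,0, 0.059,0.015,0,0,0, 0.071,0.013,0,0,0, 0.083,0.010,0,0,0, 0.094,0.006,0,0,0, 0.105,0,0,0,0, 0.115,-0.007,0,0,0]'|head -2; python3 plan.py .6315 .0915 0.02
```

```text
clock: 20.65
eef_pos: [0.6329, 0.0919, 0.1785]
t 20.65 cmd-watch now mm [ 0.1 -0.2] eef-watch [1.4 0.2] z 0.1785 th 51.72778754125761 w -1.4421378265322848
0.011,-0.010,0,0,0, 0.019,-0.019,0,0,0, 0.025,-0.029,0,0,0, 0.030,-0.040,0,0,0, 0.034,-0.051,0,0,0, 0.037,-0.062,0,0,0, 0.038,-0.074,0,0,0, 0.038,-0.086,0,0,0, 0.036,-0.097,0,0,0, 0.033,-0.109,0,0,0
end cmd [ 0.6645 -0.0175]
```

```bash
python3 -m creep '[0.011,-0.010,0,0,0, 0.019,-0.019,0,0,0, 0.025,-0.029,0,0,0, 0.030,-0.040,0,0,0, 0.034,-0.051,0,0,0, 0.037,-0.062,0,0,0, 0.038,-0.074,0,0,0, 0.038,-0.086,0,0,0, 0.036,-0.097,0,0,0, 0.033,-0.109,0,0,0]'|head -2; python3 obs.py 1; python3 fit.py; python3 -c "
import json;d=json.load(open('dat.json'));k=list(d)[-1];print(k,d[k])"; python3 plan.py .6645 -.0175
```

```text
clock: 21.48
eef_pos: [0.6642, -0.0187, 0.1794]
scene 21.483 [(np.float64(-15.4), 43.1), (np.float64(-12.6), 47.1)] [ 0.6642 -0.0187  0.1794]
56 [-1.072215e+02 -2.307700e+00  2.566630e+01  1.500000e-03  9.000000e-04
  1.000000e-03  2.000000e-04] rms deg 0.39
sig [0.63449689 0.00677512 0.34871849]
now 21.5333 theta -18.478589064824746 [ 0.6634 -0.0214  0.1795] w -1.3887944782773356
pics/o21.483_scene.png [[-1455.4, 43.1], [-1452.6, 47.1]]
t 21.5333 cmd-watch now mm [0.2 1. ] eef-watch [-0.9 -2.9] z 0.1795 th -18.478589064824746 w -1.3887944782773356
-0.004,-0.012,0,0,0, -0.010,-0.022,0,0,0, -0.016,-0.031,0,0,0, -0.024,-0.040,0,0,0, -0.033,-0.047,0,0,0, -0.042,-0.054,0,0,0, -0.052,-0.059,0,0,0, -0.062,-0.064,0,0,0, -0.073,-0.067,0,0,0, -0.084,-0.069,0,0,0
end cmd [ 0.5805 -0.0865]
```

```bash
cp $(ls pics/o21.4*_scene.png|tail -1) pics/v6.png
```

```text
(no output)
```

View pics/v6.png

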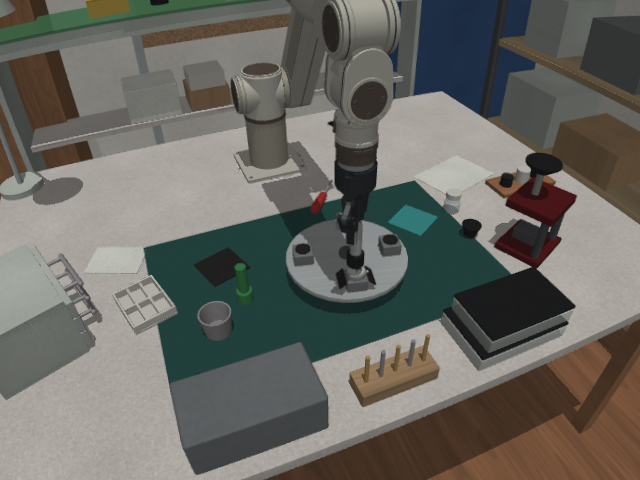

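The scene picture shows the pick-up's head at (355,258) close above the watch at (355,280), travelling with it. I keep following past 8 s from 14.8 s, because tracking slipped briefly to about 20 mm there.

```bash
python3 -m creep '[-0.004,-0.012,0,0,0, -0.010,-0.022,0,0,0, -0.016,-0.031,0,0,0, -0.024,-0.040,0,0,0, -0.033,-0.047,0,0,0, -0.042,-0.054,0,0,0, -0.052,-0.059,0,0,0, -0.062,-0.064,0,0,0, -0.073,-0.067,0,0,0, -0.084,-0.069,0,0,0]'|head -2; python3 plan.py .5805 -.0865
```

```text
clock: 22.37
eef_pos: [0.5793, -0.0872, 0.1795]
t 22.3667 cmd-watch now mm [ 0.1 -0.3] eef-watch [-1.1 -1. ] z 0.1795 th -83.72885652429 w -1.3444238145597098
-0.011,-0.000,0,0,0, -0.022,0.000,0,0,0, -0.033,0.002,0,0,0, -0.044,0.005,0,0,0, -0.054,0.009,0,0,0, -0.064,0.015,0,0,0, -0.073,0.021,0,0,0, -0.081,0.028,0,0,0, -0.088,0.036,0,0,0, -0.095,0.045,0,0,0
end cmd [ 0.4855 -0.0415]
```

```bash
python3 -m creep '[-0.011,0,0,0,0, -0.022,0,0,0,0, -0.033,0.002,0,0,0, -0.044,0.005,0,0,0, -0.054,0.009,0,0,0, -0.064,0.015,0,0,0, -0.073,0.021,0,0,0, -0.081,0.028,0,0,0, -0.088,0.036,0,0,0, -0.095,0.045,0,0,0]'|head -2; python3 plan.py .4855 -.0415
```

```text
clock: 23.2
eef_pos: [0.4847, -0.0411, 0.1795]
t 23.2 cmd-watch now mm [-0.2 -0.1] eef-watch [-1.   0.3] z 0.1795 th -146.8869830574256 w -1.3014758221215499
-0.005,0.009,0,0,0, -0.010,0.019,0,0,0, -0.013,0.030,0,0,0, -0.015,0.040,0,0,0, -0.016,0.051,0,0,0, -0.016,0.061,0,0,0, -0.015,0.072,0,0,0, -0.012,0.082,0,0,0, -0.009,0.092,0,0,0, -0.004,0.102,0,0,0
end cmd [0.4815 0.0605]
```

```bash
python3 -m creep '[-0.005,0.009,0,0,0, -0.010,0.019,0,0,0, -0.013,0.030,0,0,0, -0.015,0.040,0,0,0, -0.016,0.051,0,0,0, -0.016,0.061,0,0,0, -0.015,0.072,0,0,0, -0.012,0.082,0,0,0, -0.009,0.092,0,0,0, -0.004,0.102,0,0,0]'|head -2; python3 plan.py .4815 .0605
```

```text
clock: 24.03
eef_pos: [0.4818, 0.0616, 0.1792]
t 24.0333 cmd-watch now mm [0.3 0.3] eef-watch [0.6 1.4] z 0.1792 th 151.9724943163144 w -1.2598998152392036
0.005,0.009,0,0,0, 0.011,0.017,0,0,0, 0.019,0.025,0,0,0, 0.026,0.031,0,0,0, 0.035,0.037,0,0,0, 0.044,0.042,0,0,0, 0.053,0.046,0,0,0, 0.063,0.050,0,0,0, 0.073,0.052,0,0,0, 0.083,0.053,0,0,0
end cmd [0.5645 0.1135]
```

```bash
python3 -m creep '[0,0.004,0.01,0,0, -0.001,0,0.02,0,0, -0.003,-0.01,0.03,0,0, -0.007,-0.03,0.03,0,0, -0.011,-0.056,0.03,0,0, -0.016,-0.086,0.03,0,0, -0.021,-0.116,0.03,0,0, -0.025,-0.146,0.03,0,0, -0.03,-0.176,0.03,0,0, -0.034,-0.206,0.03,0,0]'|head -2; python3 -m creep '[-0.004,-0.03,0,0,0, -0.008,-0.056,0,0,0, -0.011,-0.078,-0.005,0,0, -0.013,-0.094,-0.015,0,0, -0.015,-0.102,-0.035,0,0, -0.015,-0.105,-0.06,0,0, -0.015,-0.105,-0.085,0,0, -0.015,-0.105,-0.105,0,0, -0.015,-0.105,-0.118,0,0, -0.015,-0.105,-0.118,0,0]'; python3 -m creep '[0,0,0,0,0,0,0,0,0,0]'
```

```text
clock: 24.87
eef_pos: [0.4467, -0.1481, 0.2103]
clock: 25.7
eef_pos: [0.4298, -0.2506, 0.089]
tool_rot: [0.916, 0.401, -0.002, -0.002]
ft_force: [-0.8, 0.8, -1.6]
grip_width: 0.0227
grasp_force: 59.7
clock: 25.87
eef_pos: [0.4331, -0.2516, 0.0927]
tool_rot: [0.916, 0.401, 0.001, 0.001]
ft_force: [1.3, 0.5, -1.4]
grip_width: 0.0229
grasp_force: 59.7
```

```bash
python3 -m creep '[0,0,-0.006,0,0, 0,0,-0.012,0,0, 0,0,-0.017,0,0, 0,0,-0.020,0,0, 0,0,-0.022,0,0, 0,0,-0.022,0,0, 0,0,-0.022,0,0, 0,0,-0.022,0,0]'; python3 -m creep '[0,0,-0.001,0,0,0,0,-0.002,0,0,0,0,-0.002,0,0,0,0,-0.002,0,0]'
```

```text
clock: 26.53
eef_pos: [0.4327, -0.2506, 0.0694]
tool_rot: [0.916, 0.402, 0.0, 0.0]
ft_force: [-0.3, -0.0, -2.1]
grip_width: 0.0227
grasp_force: 59.7
clock: 26.87
eef_pos: [0.4325, -0.2505, 0.0673]
tool_rot: [0.916, 0.402, -0.0, -0.0]
ft_force: [0.5, 0.7, -2.9]
grip_width: 0.0226
grasp_force: 59.7
```

```bash
python3 -m creep '[0,0,-0.001,0,0,0,0,-0.001,0,0,0,0,-0.001,0,0]'; python3 -m creep '[0,0,-0.001,0,0,0,0,-0.001,0,0,0,0,-0.001,0,0]'
```

```text
clock: 27.12
eef_pos: [0.4326, -0.2506, 0.067]
tool_rot: [0.916, 0.402, 0.0, 0.0]
ft_force: [-1.9, 1.7, 5.9]
grip_width: 0.0229
grasp_force: 60.5
clock: 27.37
eef_pos: [0.4327, -0.2506, 0.0669]
tool_rot: [0.916, 0.402, 0.0, 0.0]
ft_force: [-4.4, 1.9, 12.4]
grip_width: 0.0226
grasp_force: 61.4
```

It is seated: the force rose to about 12 N at the expected height. I ease off and open.

```bash
python3 -m creep '[0,0,0.001,0,0, 0,0,0.001,0,0, 0,0,0.001,0,0.03, 0,0,0.001,0,0.045, 0,0,0.001,0,0.06, 0,0,0.001,0,0.0854, 0,0,0.001,0,0.0854, 0,0,0.001,0,0.0854, 0,0,0.001,0,0.0854, 0,0,0.001,0,0.0854]'; python3 -m creep '[0,0,0,0,0.0854,0,0,0.01,0,0.0854,0,0,0.03,0,0.0854,0,0,0.06,0,0.0854,0,0,0.09,0,0.0854,0,0,0.12,0,0.0854,0,0,0.15,0,0.0854,0,0,0.165,0,0.0854,0,0,0.165,0,0.0854]'; python3 - <<'E'
from h import *
c=shot("wrist"); save(c,"pics/w7.png")
E
```

```text
clock: 28.2
eef_pos: [0.4325, -0.2506, 0.0662]
tool_rot: [0.916, 0.402, -0.0, -0.0]
ft_force: [0.9, 0.7, -0.5]
grip_width: 0.0857
grasp_force: 0.0
clock: 28.95
eef_pos: [0.4347, -0.2518, 0.2366]
tool_rot: [0.916, 0.402, 0.003, 0.004]
ft_force: [-0.2, -0.3, -0.0]
grip_width: 0.0855
grasp_force: 0.0
```

View pics/w7.png

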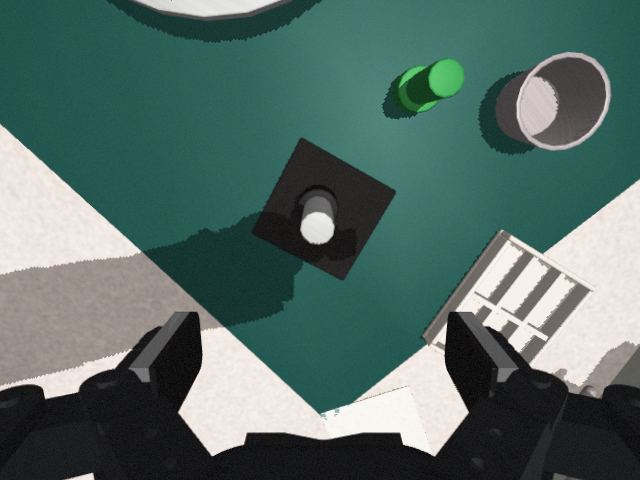

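The pick-up stands upright on its pad at (318,210), the gripper is clear, and nothing else has moved. Handing in.

```bash
python3 -c "
from workcell import bot; print(bot.job_done())"
```

```text
the job is handed in; nothing more can be done
None
```

The job is handed in: the carousel was pushed once and coasted from about 0.37 turn/s, the pick-up stayed over the watch for about 9 s without a break (by the fitted motion, at 1.8 down to 1.26 rad/s), and it now stands upright on its rest, let go, at about 29 s.

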